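# Swing the desk lamp over the clipboard and close the lunch tub

### The arm

A 7-joint arm with a two-finger parallel gripper is mounted at the origin on the work surface. World frame = base frame: x ahead of the robot, y to its left, z up, the work surface at z = 0. Lengths are in mm, angles in rad, forces in N, time in s.
With the tool pointing down it reaches from about 400 to 875 mm from the base axis. Payload 19.3 kg.
Tool frame: the origin (TCP) lies at the very end of the fingers, on their centre line; the grasp point (between the pads) lies 19 mm behind it (grip_point_offset is the z of the grasp point in the tool frame, in mm); z points along the fingers, y is the line along which they close (so a half turn about z gives the same grasp; the last joint's range is limited). The gripper opens to 85 mm and grips with 20 to 120 N. Pads are 22 mm wide; open, the fingers measure 114 mm over their backs; the gripper's body (76 mm by 85 mm) begins 54 mm behind the grasp point. The pads swing forward as they close: fully open they stand 13 mm farther back than shut.
Start: joints at [-1.413, 0.521, -0.036, 1.599, 0.021, 1.021, -0.113], TCP at [141.167, 608.84, 231.291] pointing down, gripper open.
Joint ranges: [-2.91, 2.91], [-0.3, 2.13], [-1.5, 1.42], [0.17, 2.43], [-1.26, 4.41], [0.16, 1.93], [-2.52, 2.52]. Speed limits (rad/s): [1.89, 1.89, 2.39, 2.39, 3.01, 3.01, 3.01].

### API

Orientations are given as a 3x3 rotation matrix whose columns are the frame's x, y, z axes.
In Python, from workcell import movep, movel, goto_joints, open_gripper, clamp, wait, inverse_kinematics, read_state, camera, PlanningError, finish_job, grip_point_offset gives the robot as it stands. Calls block until the motion is done:
- movep(position, orientation): joint-space move of the TCP to a pose.
- movel(position, frame=None, max_speed=150, guard=None): straight line of the TCP; frame=None keeps the orientation; max_speed is the mean speed in mm/s. With guard (N) it stops when the force on the tool has changed by that much, and returns True; else False.
- goto_joints(angles): joint-space move.
- open_gripper() and clamp(): open the fingers fully, or close them until they stop; the grip force is fixed at half the most.
- wait(seconds).
- inverse_kinematics(position, orientation): joint angles nearest the present ones, or None.
- read_state(): the state.
- camera(name): name is "side" or "top"; returns a dict with "image" (480x640x3 uint8, blue, green, red), "range_z" (480x640 float32, mm along the optical axis (not along the pixel's ray), 0 where there is no reading), "fx", "fy", "cx", "cy" (pixels), "cam_to_world" (4x4, takes a point from camera to world coordinates). Camera axes: x right, y up, looking along -z (the intrinsics and any distortion apply to the point x, -y, -z); pixel columns grow to the right and rows downward; lengths in mm; the calibration is good to about 2 mm. A picture is of the moment at which its call begins.
A pose or a line that the arm cannot do raises PlanningError and nothing moves.
- finish_job(): hands the job in; it is judged then, once.
The state is a dict: "time": time; "qpos": joint angles; "qvel": joint speeds; "joint_efforts": joint torques, N m; "eef_pos": TCP position; "tool_rot": TCP orientation; "ft_force": force on the tool from outside, world axes, zero at the start; "torque": the same for the moment, N m; "finger_gap": finger opening in mm; "gripper_force": force on a finger pad.
Only numpy, scipy, OpenCV 4.12 (cv2) and the standard library are available. Lean on these libraries where they do the work, as an engineer would, in place of code of your own. Each camera call takes 0.05 s, during which the arm holds its last target. There are 200 camera calls.

### The job

Lunch is over: swing the desk lamp away from over the open lunch tub and leave it with its round head over the middle of the clipboard. Then take the lid from the sloping copy stand and set it on the tub, handle up, so that it sits fully home and level; put it down rather than letting it drop, and leave the tub standing on the desk. Do not knock over or push away the other things on the desk.

Things in the scene. Friction and masses are not known exactly. Their poses are not given: they have to be found in the camera images.
- lamp_arm (a joint): Swivel of the desk lamp's level arm about its upright post; stiff, stays where it is left (needs about 3 N at the head). 0 = the arm points from the post straight to -x (towards the robot); grows counter-clockwise from above (head goes to -y); range -1.35 to 1.35.
- lamp_swivel (a point): Top middle of the lamp's swivel cap, 248 mm above the desk, on the swivel axis. Cap 40 mm in diameter on a post of 24 mm; foot a dark disc 150 mm in diameter, 18 mm high. Does not move.
- lamp_grip (a point): Top end of the upright bare metal grip stem, 18 mm in diameter and 50 mm long, on the middle of the lamp's black round head; 281 mm above the desk, 320 mm from the swivel axis. The head is 100 mm in diameter, its underside 207 mm and its top 231 mm above the desk. The arm is a flat bar 22 mm wide, 214 to 228 mm above the desk.
- clipboard: Brown clipboard with paper and a steel clip, lying flat and fixed on the desk, 220 (its x) by 160 (its y) mm, 4 mm thick, clip 15 mm high at its +x end. Origin: middle of its underside.
- tub: Open white plastic lunch tub, empty, loose on the desk: 150 (x) by 110 (y) mm outside, 70 mm high, wall 4 mm, mouth 142 by 102 mm. Origin: middle of its underside, z up.
- tub_rim (a point): Middle of the tub's mouth, at rim height, 70 mm above its underside.
- lid: White plastic lid, loose, 120 g. Flange 120 (x) by 160 (y) mm, 5 mm thick; below it a tapered plug 94 by 134 mm (foot 86 by 126), 8 mm deep, that enters the tub with 4 mm to spare each side, lid's y along tub's x, either way round. Origin: middle of the plug's underside, z up to the handle; seated, 62 mm above the tub's origin. Starts on the stand's slope, 28 deg from level, low edge on the lip.
- lid_handle (a point): Middle of the lid's bridge handle, 36 mm above the lid's origin: a bar along the lid's x (up the slope at the start), 64 mm long, 14 mm wide (lid's y), 14 mm high, its top 43 mm above the lid's origin, on a foot at each end; free gap under it 17 mm.
- stand: Sloping grey copy stand, fixed, 180 mm wide (y), about 140 mm deep (x), face 150 mm long sloping up to +x at 28 degrees, highest edge about 125 mm above the desk, lip 16 mm high along the low front edge (at -x). Origin: middle of its foot on the desk.
- can: Drinks can, 66 mm in diameter, 115 mm high, loose; bystander. Origin: middle of its underside.
- mug: White mug, 80 mm in diameter, 95 mm high, ear at its +y, loose; bystander. Origin: middle of its underside.
- pen_pot: Black open pot, 72 mm in diameter, 100 mm high, loose; bystander. Origin: middle of its underside.
- stapler: Small black stapler, 72 by 34 mm, 45 mm high, loose; bystander. Origin: middle of its underside.
- bottle: Clear bottle, 68 mm in diameter, 210 mm high, loose; bystander. Origin: middle of its underside.
- carton: Upright brown carton, 65 by 65 mm, 170 mm high, loose; bystander. Origin: middle of its underside.
- handset: Black phone lying flat, 150 by 72 mm, 10 mm thick, loose; bystander. Origin: middle of its underside.
There are look-alikes about, which are no part of the job. What is shaped like the lid but pink is not meant. What is shaped like the tub but orange is not meant.

How it is judged:
By the outcome, as a careful person would: the job done as asked, in the order asked, and still so for the second after the job is handed in, with the robot touching nothing.
It also fails if it takes over 58 s, if anything falls off the work surface, if the arm or the gripper's body presses on something with over 40 N, if the wrist force passes 120 N, or if a joint passes its speed limit or range.

## Working session

There is one attempt and no reset: what is moved stays moved. The work goes in short steps, each a Python script; the robot and the scene stay as the last script left them, time stands still between calls to the robot, and variables do not carry over. Pictures are saved under pics/ and viewed, at most 10 in all, crops included, and the job is handed in when it is done.

```bash
ls; mkdir -p pics
cat > h.py <<'E'
import numpy as np, cv2
from workcell import *
def snap(n):
    c=camera(n); return c
def world(c):
    v,u=np.mgrid[0:480,0:640]; z=c["range_z"]
    P=np.stack([(u-c["cx"])/c["fx"]*z,-(v-c["cy"])/c["fy"]*z,-z],-1)
    T=np.array(c["cam_to_world"]); W=P@T[:3,:3].T+T[:3,3]; W[z<=0]=np.nan
    return W
E
python3 - <<'E'
from h import *
for n in("top","side"):
    c=snap(n); cv2.imwrite(f"pics/{n}0.png",c["image"]); np.savez(f"{n}0.npz",**{k:np.array(v) for k,v in c.items()})
    print(n,{k:c[k] for k in c if k not in("image","range_z")}, (c["range_z"]>0).mean())
print(read_state()["time"],read_state()["tool_rot"],grip_point_offset)
E
```

```text
pics
top {'fx': 613.4949251408573, 'fy': 613.4949251408573, 'cx': 323.72649323564025, 'cy': 242.8772829384179, 'cam_to_world': array([[-3.19627062e-04,  9.94205644e-01, -1.07494346e-01,
         3.34789820e+02],
       [-9.99956122e-01, -1.32415435e-03, -9.27368486e-03,
         1.12922498e+00],
       [-9.36228894e-03,  1.07486665e-01,  9.94162444e-01,
         1.58384462e+03],
       [ 0.00000000e+00,  0.00000000e+00,  0.00000000e+00,
         1.00000000e+00]])} 0.9957649739583333
side {'fx': 596.4851234845556, 'fy': 596.4851234845556, 'cx': 309.3200462872044, 'cy': 239.2164144184177, 'cam_to_world': array([[ 8.37678824e-01,  3.09646755e-01, -4.49903406e-01,
        -1.64238341e+02],
       [-5.46156650e-01,  4.78935149e-01, -6.87265623e-01,
        -9.89685475e+02],
       [ 2.66498447e-03,  8.21425596e-01,  5.70309467e-01,
         1.03713132e+03],
       [ 0.00000000e+00,  0.00000000e+00,  0.00000000e+00,
         1.00000000e+00]])} 0.9960807291666667
0.1 [[-9.74152821e-01  2.25889922e-01 -1.56543935e-04]
 [ 2.25889964e-01  9.74152313e-01 -9.97652227e-04]
 [-7.28619468e-05 -1.00722744e-03 -9.99999490e-01]] -18.700000000000003
```

View pics/top0.png

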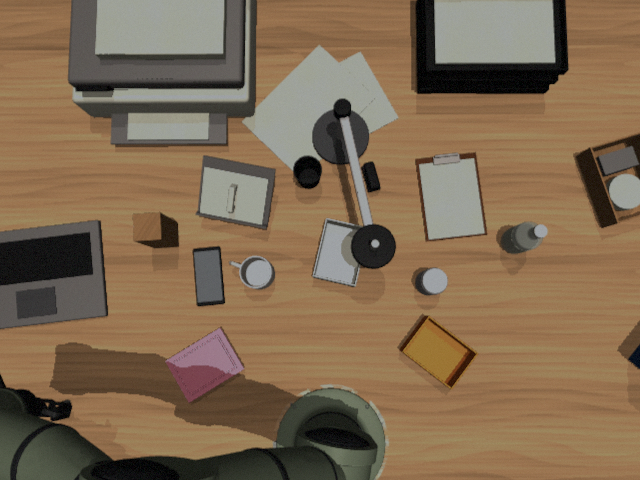

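View pics/side0.png

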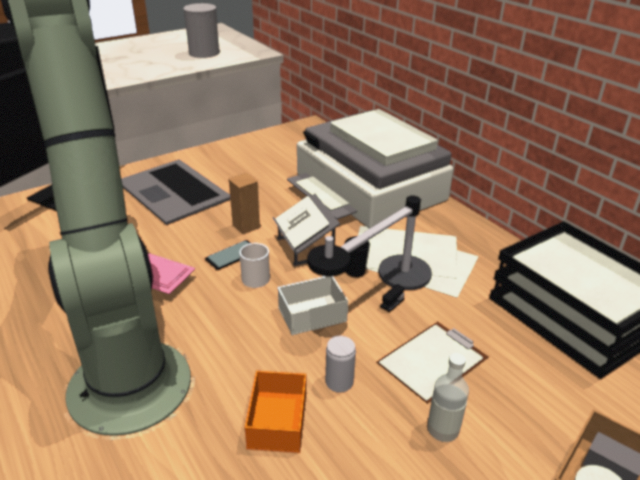

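Top view: the real lid is white, on the grey stand at (236,190); the pink look-alike is at (205,363). The real tub is white, at (340,252) under the lamp head; the orange look-alike is at (437,352). The lamp grip is at (375,243), the swivel cap at (342,106) and the clipboard at (451,196). The can at (432,281), pen pot (307,171), stapler (371,177), mug (256,272), phone (208,275), carton (152,228) and bottle (525,236) are bystanders.

```bash
cat >> h.py <<'E'
def ray(c,u,v,z):
    T=np.array(c["cam_to_world"]); d=T[:3,:3]@np.array([(u-c["cx"])/c["fx"],-(v-c["cy"])/c["fy"],-1.])
    return T[:3,3]+d*(z-T[2,3])/d[2]
E
python3 - <<'E'
from h import *
np.set_printoptions(precision=1,suppress=True)
c=np.load("top0.npz"); W=world(c); im=c["image"]; s=np.load("side0.npz"); V=world(s)
print("desk z", W[320:330,480:560,2].mean(), V[300:310,100:140,2].mean() if 0 else np.nanmedian(V[440:470,330:400,2]))
Z=W[...,2]
def rect(m,name):
    k,l,st,ce=cv2.connectedComponentsWithStats(m.astype(np.uint8))
    i=1+np.argmax(st[1:,4]); P=W[l==i]; P=P[np.isfinite(P).all(1)]
    r=cv2.minAreaRect(P[:,:2].astype(np.float32)); print(name,len(P),np.array(r[0]),np.array(r[1]),r[2],"z",np.median(P[:,2])); return l==i
def box(u0,u1,v0,v1):
    m=np.zeros((480,640),bool); m[v0:v1,u0:u1]=1; return m
for n,(u0,u1,v0,v1),z0,z1 in [("swivel",(325,360,90,125),238,256),("head",(345,400,220,275),222,240),("grip",(360,390,230,258),255,295),
  ("can",(410,455,260,300),100,125),("mug",(230,280,250,295),80,105),("pot",(290,325,150,190),85,110),("stapler",(355,390,160,195),25,55),("handset",(185,230,240,310),5,18),("carton",(130,180,205,250),160,180),("bottle",(500,550,215,255),120,225),("clip",(410,490,150,245),2.,25),("tubrim",(305,372,210,295),60,80)]:
    rect(box(u0,u1,v0,v1)&(Z>z0)&(Z<z1),n)
# paper/clipboard by colour
g=cv2.cvtColor(im,cv2.COLOR_BGR2HSV)
m=box(415,485,150,240)&(g[...,1]<60)&(g[...,2]>120); rect(m,"paper")
# side tub rim
m=(V[...,2]>64)&(V[...,2]<76)&box_ if 0 else (V[...,2]>64)&(V[...,2]<76); mm=np.zeros_like(m); mm[270:335,270:355]=1
P=V[m&mm]; r=cv2.minAreaRect(P[:,:2].astype(np.float32)); print("tub side",len(P),r)
# stand slope: lid flange plane
B=box(195,280,150,235); P=W[B&(Z>25)]; print("stand ext",P.min(0),P.max(0)); 
r=cv2.minAreaRect(P[:,:2].astype(np.float32));print(r)
g0=g[...,1]; 
cr=cv2.resize(im[140:300,180:400],None,fx=3.5,fy=3.5,interpolation=cv2.INTER_CUBIC); cv2.imwrite("pics/crop.png",cr)
E
```

```text
desk z nan -1.3644076062271324
swivel 248 [787.7 -27.6] [36.1 40.5] 89.90375518798828 z 246.93233122839956
head 1533 [475.6 -95. ] [99.  98.5] 63.74073791503906 z 230.27022160839283
grip 63 [475.8 -94.8] [16.2 16.4] 83.08467864990234 z 279.8223202626848
can 569 [ 404.7 -248.6] [62.7 63. ] 0.31984928250312805 z 113.63413396333249
mug 227 [424.7 187.9] [78.7 90.6] 18.0765438079834 z 93.11993401382256
pot 199 [677.9  56.2] [69.6 70.5] 75.13848114013672 z 98.22508463217787
stapler 318 [ 676.7 -106.2] [72.7 28.5] 15.206615447998047 z 42.849355081858675
handset 1453 [421.7 312.4] [150.3  76.9] 6.749406337738037 z 10.001350209398879
carton 796 [527.9 427.2] [65.9 66.5] 3.8532204627990723 z 169.3908683586409
bottle 700 [ 509.7 -469.4] [66.4 59.1] 20.671310424804688 z 148.30521286301496
clip 4070 [ 626.2 -310. ] [254.8 186. ] 7.05963659286499 z 5.620292099249468
tubrim 257 [478.5 -25. ] [109.3 151.3] 77.23783111572266 z 68.65464518624822
paper 4372 [ 630.6 -316. ] [216.4 148.1] 6.081311225891113 z 4.666585576829448
tub side 336 ((474.204345703125, -27.7760009765625), (119.65868377685547, 151.142578125), 76.68043518066406)
stand ext [537.7 133.6  49.4] [709.3 337.7 139.5]
((623.8719482421875, 234.89266967773438), (181.84226989746094, 143.7058563232422), 78.75550079345703)
```

View pics/crop.png

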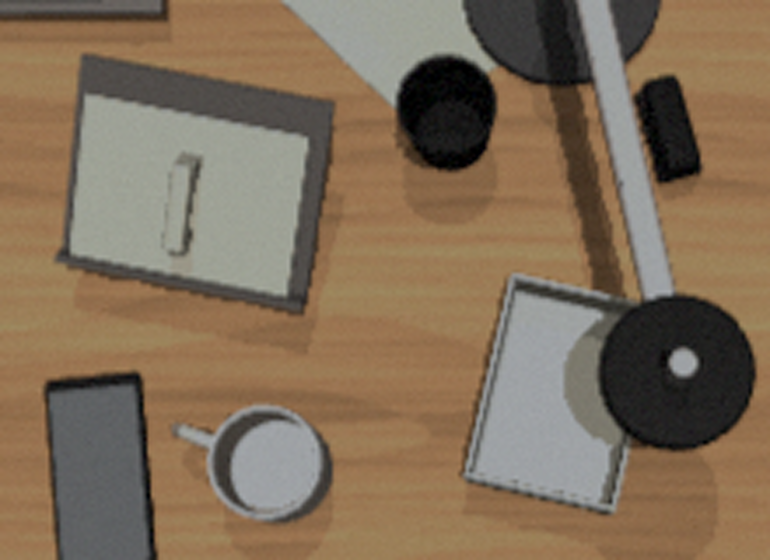

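The crop shows the white lid with its bar handle at crop (180,205) on the grey stand, and the white tub at (550,400) half under the black lamp head, with the grip at (683,362). The choice is confirmed, so next I plan and run the lamp swing.

```bash
cat >> h.py <<'E'
def down(yvec):
    y=np.array([yvec[0],yvec[1],0.]); y/=np.linalg.norm(y); z=np.array([0,0,-1.])
    return np.stack([np.cross(y,z),y,z],1)
E
cat > lamp.py <<'E'
from h import *
np.set_printoptions(precision=2,suppress=True)
c=dict(np.load("top0.npz"))
cb=np.mean([ray(c,*p,4) for p in [(416,158),(475,153),(487,237),(427,241)]],0)
S=np.array([787.7,-27.6]); G=ray(c,375.2,243.2,281)[:2]; print("cb",cb,"grip ray",G)
G=np.array([475.7,-94.9]); R=np.linalg.norm(G-S)
ang=lambda p: np.arctan2(-(p-S)[1],-(p-S)[0])
a0,a1=ang(G),ang(cb[:2]); print(a0,a1,R,np.linalg.norm(cb[:2]-S))
A=np.linspace(a0,a1,10)
pos=lambda a,z: np.array([S[0]-R*np.cos(a),S[1]-R*np.sin(a),z])
fr=lambda a,s: down(s*np.array([np.sin(a),-np.cos(a)]))
for s in (1,-1):
    q=[inverse_kinematics(pos(a,241),fr(a,s)) for a in (A[0],A[4],A[-1])]
    print(s,[None if x is None else np.array(x) for x in q])
import sys
if len(sys.argv)>1:
    s=int(sys.argv[1]); p=np.array(read_state()["eef_pos"]); p[2]=345
    movel(p,max_speed=250)
    movep(pos(a0,345),fr(a0,s)); movel(pos(a0,241),max_speed=100,guard=12)
    print(read_state()["eef_pos"]); clamp(); st=read_state(); print(st["finger_gap"],st["gripper_force"],st["ft_force"])
    for a in A[1:]:
        movel(pos(a,241),fr(a,s),max_speed=120); st=read_state(); f=np.array(st["ft_force"]); print(a,f)
        if np.linalg.norm(f)>50: print("stop"); break
    print(st["eef_pos"],st["time"])
E
python3 lamp.py
```

```text
cb [ 625.6  -316.43    4.  ] grip ray [474.82 -96.58]
0.21245003603812654 1.059371015630287 319.1759546081127 331.2104047721362
1 [array([-0.68,  0.47,  1.04,  1.98, -0.5 ,  0.97, -0.75]), array([-0.38,  0.61,  0.99,  1.79, -0.58,  1.06, -0.16]), array([-0.16,  0.89,  1.06,  1.39, -0.78,  1.3 ,  0.43])]
-1 [array([-0.36,  0.32,  0.55,  1.97, -0.21,  0.91,  2.08]), array([ 0.74,  0.48, -0.66,  1.74,  0.33,  1.04,  2.13]), array([ 0.99,  0.94, -1.28,  1.32,  0.89,  1.49,  2.42])]
```

```bash
python3 lamp.py 1
```

```text
cb [ 625.6  -316.43    4.  ] grip ray [474.82 -96.58]
0.21245003603812654 1.059371015630287 319.1759546081127 331.2104047721362
1 [array([-0.68,  0.47,  1.04,  1.98, -0.5 ,  0.97, -0.75]), array([-0.38,  0.61,  0.99,  1.79, -0.58,  1.06, -0.16]), array([-0.16,  0.89,  1.06,  1.39, -0.78,  1.3 ,  0.43])]
-1 [array([-0.36,  0.32,  0.55,  1.97, -0.21,  0.91,  2.08]), array([ 0.74,  0.48, -0.66,  1.74,  0.33,  1.04,  2.13]), array([ 0.99,  0.94, -1.28,  1.32,  0.89,  1.49,  2.42])]
[475.92 -94.98 241.44]
16.739135598359617 58.29445660114288 [-1.79  1.13  6.17]
0.30655236710392214 [ 1.55 -2.08  3.58]
0.40065469816971777 [ 3.12 -0.68  5.17]
0.49475702923551335 [ 4.31 -0.56  5.58]
0.5888593603013089 [ 4.38 -0.43  5.54]
0.6829616913671045 [ 4.95 -0.36  6.28]
0.7770640224329002 [2.82 0.6  5.96]
0.8711663534986958 [3.95 1.76 6.58]
0.9652686845644913 [3.62 2.08 6.67]
1.059371015630287 [3.82 1.92 7.25]
[ 632.48 -304.9   241.27] 8.8833
```

Clean swing. Release, rise, look again, and measure the lid and tub.

```bash
cat > meas.py <<'E'
from h import *
np.set_printoptions(precision=2,suppress=True)
c=dict(np.load("top1.npz")); W=world(c); Z=W[...,2]; im=c["image"]
def box(u0,u1,v0,v1):
    m=np.zeros((480,640),bool); m[v0:v1,u0:u1]=1; return m
g=cv2.cvtColor(im,cv2.COLOR_BGR2HSV)
P=W[box(345,480,150,250)&(Z>222)&(Z<240)]; 
P=W[box(390,480,140,250)&(Z>265)&(Z<295)]; print("grip",len(P),P.mean(0) if len(P) else 0)
# tub rim, contour of white outer edge
P=W[box(300,380,205,300)&(Z>63)&(Z<78)]; r=cv2.minAreaRect(P[:,:2].astype(np.float32)); print("tub",len(P),r,np.median(P[:,2]))
# lid: plane of points
B=box(195,280,150,235); gray=im.max(2); m=B&(gray>135)&(Z>35)
k,l,st,ce=cv2.connectedComponentsWithStats(m.astype(np.uint8)); m=l==1+np.argmax(st[1:,4])
m=cv2.morphologyEx(m.astype(np.uint8),cv2.MORPH_CLOSE,np.ones((9,9)))>0
P=W[m]; P=P[np.isfinite(P).all(1)]
n=None; Q=P
for _ in range(4):
    o=Q.mean(0); n=np.linalg.svd(Q-o,full_matrices=False)[2][2]; n*=np.sign(n[2]); d=(P-o)@n; Q=P[abs(d)<3]
print("plane",len(P),len(Q),n,"tilt",np.degrees(np.arccos(n[2])),"yaw",np.degrees(np.arctan2(-n[1],-n[0])))
# in-plane basis
ex=np.array([-n[0],-n[1],0]); ex=ex-(ex@n)*n; ex/=np.linalg.norm(ex); ey=np.cross(n,ex)
# flange from in-plane rectangle
uv=np.stack([(Q-o)@ex,(Q-o)@ey],1).astype(np.float32); r=cv2.minAreaRect(uv); print("flange",r)
H=W[B&(Z>35)]; d=(H-o)@n; H=H[(d>22)&(d<36)]; q=H-o
h=np.stack([q@ex,q@ey],1).astype(np.float32); rh=cv2.minAreaRect(h); print("handle",len(H),rh,np.median(q@n))
print("o",o,"handle pt",o+ex*rh[0][0]+ey*rh[0][1]+n*23, "flange pt", o+ex*r[0][0]+ey*r[0][1]+n*23)
E
python3 - <<'E'
from h import *
open_gripper(); p=np.array(read_state()["eef_pos"]); p[2]=345; movel(p,max_speed=200)
p=[520,60,345]; movep(p,down([np.sin(-.2),np.cos(-.2)])) if 0 else None
for n in("top","side"):
    c=snap(n); cv2.imwrite(f"pics/{n}1.png",c["image"]); np.savez(f"{n}1.npz",**{k:np.array(v) for k,v in c.items()})
print(read_state()["time"],read_state()["qpos"])
E
python3 meas.py
```

```text
10.325 [ 0.03775916  0.64436232  0.61575885  1.23802837 -0.3617932   1.3687365
  0.11750552]
grip 0 0
tub 244 ((478.7792053222656, -25.77916717529297), (109.8903579711914, 149.21372985839844), 76.90580749511719) 69.0530007138392
plane 2924 1793 [-0.47  0.1   0.88] tilt 28.39934868464177 yaw -11.78696766871858
flange ((-0.7750778198242188, 0.0026702880859375), (120.45892333984375, 159.09034729003906), 0.43686288595199585)
handle 146 ((-0.7757034301757812, -0.26496315002441406), (65.16742706298828, 14.945660591125488), 2.2526967525482178) 28.26495560116016
o [613.38 238.59  97.87] handle pt [601.95 240.7  117.74] flange pt [602.   240.96 117.74]
```

View pics/top1.png

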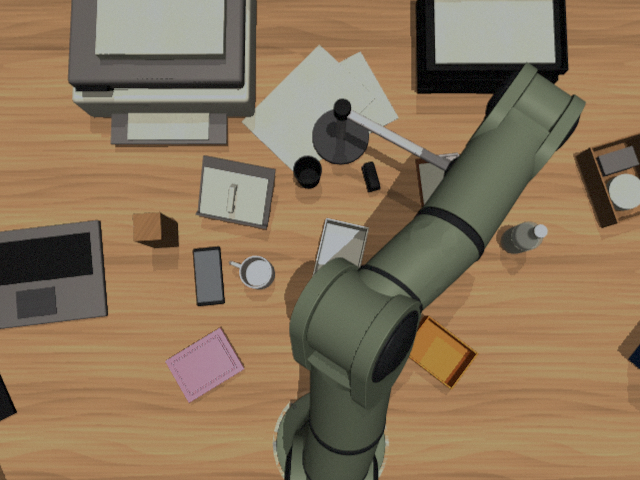

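View pics/side1.png

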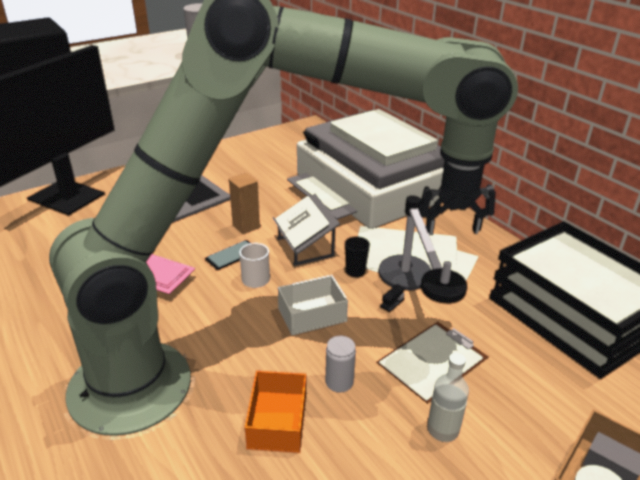

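The pictures show the head over the clipboard (side (443,285)), everything else standing, the lid still on the stand (top (236,190)) and the tub now open (top (341,247)). Next I check IK for the grasp and the placing.

```bash
cat > lidp.py <<'E'
from h import *
np.set_printoptions(precision=2,suppress=True)
yw,t=np.radians(-11.4),np.radians(28)
Rz=lambda a: np.array([[np.cos(a),-np.sin(a),0],[np.sin(a),np.cos(a),0],[0,0,1]])
Ry=lambda b: np.array([[np.cos(b),0,np.sin(b)],[0,1,0],[-np.sin(b),0,np.cos(b)]])
L=Rz(yw)@Ry(-t); n=L[:,2]
Hd=np.array([602.,240.8,118.8])
def tool(Lid,s): return np.stack([-s*Lid[:,0]*-1,s*Lid[:,1],-Lid[:,2]],1) if False else np.stack([np.cross(s*Lid[:,1],-Lid[:,2]),s*Lid[:,1],-Lid[:,2]],1)
K=19-2  # handle middle to fingertip along -n
tcpg=lambda off: Hd-n*K+n*off
E
python3 - <<'E'
from lidp import *
print(n)
for s in (1,-1):
    F=lambda q: None if q is None else np.array(q)
    print(s,"pre",F(inverse_kinematics(tcpg(90),tool(L,s))),"g",F(inverse_kinematics(tcpg(0),tool(L,s))))
    for b in (77,-103):
        print("  place",b,F(inverse_kinematics([478.8,-25.8,82],tool(Rz(np.radians(b)),s))),F(inverse_kinematics([478.8,-25.8,180],tool(Rz(np.radians(b)),s))))
E
```

```text
[-0.46  0.09  0.88]
1 pre [-1.04  0.49  0.44  2.02  0.45  0.38  0.3 ] g [-0.99  0.69  0.48  1.99  0.31  0.2   0.42]
  place 77 [-0.78  0.9   1.1   2.13 -1.12  0.89 -2.36] [-0.89  0.79  1.3   2.06 -0.91  1.05 -2.5 ]
  place -103 [-0.38  0.58  0.41  2.11 -0.45  0.53  0.14] [-0.48  0.41  0.54  2.05 -0.3   0.76  0.01]
-1 pre [-1.37  0.68  0.97  2.03 -0.56  0.36 -1.9 ] g [-1.21  0.83  0.84  2.   -0.95  0.27 -1.54]
  place 77 [-0.38  0.58  0.41  2.11 -0.45  0.53  0.14] [-0.48  0.41  0.54  2.05 -0.3   0.76  0.01]
  place -103 [-0.78  0.9   1.1   2.13 -1.12  0.89 -2.36] [-0.89  0.79  1.3   2.06 -0.91  1.05 -2.5 ]
```

```bash
python3 - <<'E'
from lidp import *
movep([520,60,330],down([0.2,1]))
movep(tcpg(90),tool(L,1))
print("stop",movel(tcpg(0),max_speed=80,guard=8)); st=read_state(); print(np.array(st["eef_pos"])-tcpg(0),st["ft_force"])
clamp(); st=read_state(); print(st["finger_gap"],st["gripper_force"],st["ft_force"],st["time"])
e=np.array(st["eef_pos"])
movel(e+n*15+[0,0,75],max_speed=120); st=read_state(); print(st["finger_gap"],st["gripper_force"],st["ft_force"],st["time"])
for k in("top","side"):
    c=snap(k); cv2.imwrite(f"pics/{k}2.png",c["image"]); np.savez(f"{k}2.npz",**{j:np.array(v) for j,v in c.items()})
E
sed -e 's/top1/top2/' meas.py > m2.py; python3 m2.py | grep -E "tub|grip"
```

```text
stop False
[0.02 0.21 0.45] [-0.18  0.17 -0.52]
12.956724702721965 58.74189555644989 [-2.99 -0.81  5.78] 14.65
12.51963616548792 58.41988921165466 [ 0.65  0.95 -1.97] 15.5417
grip 62 [ 631.9  -305.24  279.08]
tub 347 ((478.258056640625, -25.546844482421875), (110.00619506835938, 150.6659393310547), 76.8573989868164) 68.53125571632154
```

View pics/side2.png

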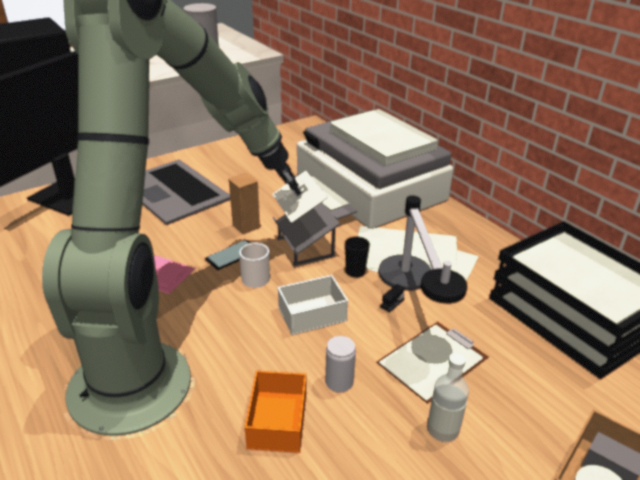

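The side view shows the lid held squarely by its handle at (315,200), clear of the stand. The tub is unmoved at (312,303). Next I move it over the tub.

Run:
```python
from lidp import *
F=tool(Rz(np.radians(-103.1)),1); T=np.array([478.3,-25.6])
p=np.array(read_state()["eef_pos"]); movel(p+[0,0,40],max_speed=150)
movep([*T,215],F); movel([*T,125],max_speed=120); wait(0.2)
st=read_state(); print(st["finger_gap"],st["ft_force"],st["torque"],st["eef_pos"],st["time"])
c=snap("side"); np.savez("side3.npz",**{j:np.array(v) for j,v in c.items()})
cv2.imwrite("pics/side3.png",cv2.resize(c["image"][180:360,220:420],None,fx=3,fy=3,interpolation=cv2.INTER_CUBIC))
V=world(c); P=V[180:360,220:420].reshape(-1,3); P=P[np.isfinite(P).all(1)]
P=P[(abs(P[:,0]-T[0])<100)&(abs(P[:,1]-T[1])<100)]
# lid flange top expected z=125-19+13=119
Q=P[(P[:,2]>110)&(P[:,2]<127)]
for _ in range(4):
    o=Q.mean(0); m=np.linalg.svd(Q-o,full_matrices=False)[2][2]; m*=np.sign(m[2]); Q=P[abs((P-o)@m)<2.5]
print("flange",len(Q),o,"normal deg",np.degrees(m[:2]),cv2.minAreaRect(Q[:,:2].astype(np.float32)))
```

```text
12.57128465790758 [-0.89  0.98 -1.25] [-0.   -0.    0.01] [478.61 -25.49 125.53] 18.275
flange 1339 [471.92 -32.79 117.71] normal deg [0.18 0.09] ((477.6615295410156, -25.714881896972656), (123.98028564453125, 161.89730834960938), 75.84068298339844)
```

View pics/side3.png

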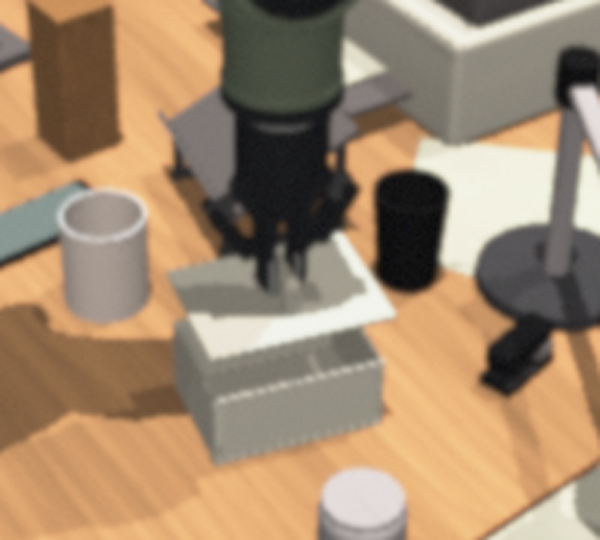

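The crop shows the lid level (within 0.2 deg), with its flange at crop (285,295) centred over the tub. I'll lower it with a guard.

Run:
```python
from lidp import *
T=np.array([478.3,-25.6])
g=movel([*T,92],max_speed=80,guard=6); st=read_state(); print(g,st["eef_pos"],st["ft_force"])
if not g:
    g=movel([*T,78],max_speed=20,guard=5); st=read_state(); print(g,st["eef_pos"],st["ft_force"],st["torque"],st["time"])
```

```text
False [478.27 -25.81  91.99] [ 0.46  0.49 -0.47]
True [478.31 -25.53  81.03] [-2.86  1.11 11.12] [ 0.05  0.38 -0.01] 19.45
```

Contact came at the expected seat height of about 81, so I'll release, retreat and check.

Run:
```python
from lidp import *
open_gripper(); wait(0.2)
p=np.array(read_state()["eef_pos"]); movel(p+[0,0,60],max_speed=80); movel(p+[0,0,220],max_speed=200)
movep([440,300,320],down([0.2,1])); wait(0.3)
c=snap("top"); W=world(c); T=[478.3,-25.6]
cv2.imwrite("pics/top4.png",cv2.resize(c["image"][90:310,130:550],None,fx=1.9,fy=1.9,interpolation=cv2.INTER_CUBIC))
P=W.reshape(-1,3); P=P[np.isfinite(P).all(1)]; P=P[(abs(P[:,0]-T[0])<100)&(abs(P[:,1]-T[1])<100)]
Q=P[(P[:,2]>66)&(P[:,2]<84)]; print(len(Q))
for _ in range(4):
    o=Q.mean(0); m=np.linalg.svd(Q-o,full_matrices=False)[2][2]; m*=np.sign(m[2]); Q=P[abs((P-o)@m)<2.5]
print("flange",len(Q),o,"tilt",np.degrees(m[:2]),cv2.minAreaRect(Q[:,:2].astype(np.float32)))
G=W[140:250,390:480].reshape(-1,3); G=G[(G[:,2]>265)&(G[:,2]<295)]; print("grip",G.mean(0)); print(read_state()["time"])
```

```text
2915
flange 1619 [479.16 -23.34  74.5 ] tilt [0.06 0.08] ((480.65887451171875, -23.55390167236328), (119.8939208984375, 159.35731506347656), 76.87353515625)
grip [ 631.66 -305.26  278.76]
23.7917
```

View pics/top4.png

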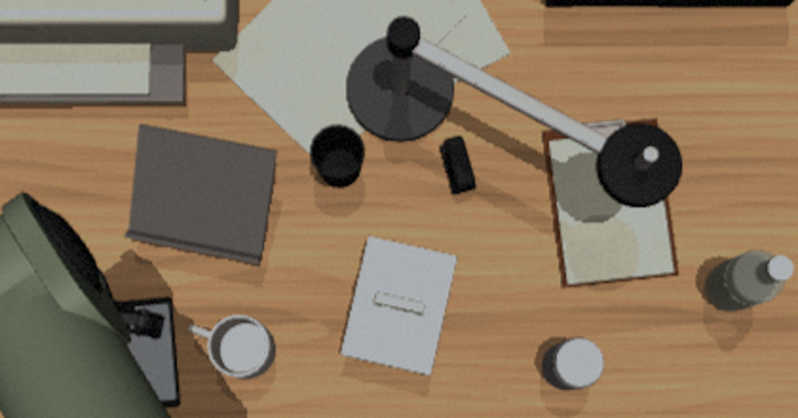

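The picture shows the lid flat on the tub with its handle up at crop (398,302), and level to within 0.1 deg. The lamp head is over the clipboard at (638,165), and all the bystanders are standing. Flange height is 74.5 against an expected 75, so the lid is home.

```bash
python3 -c "
from workcell import *
print(finish_job())"
```

```text
the job is handed in; nothing more can be done
None
```

I handed the job in at about 24 s: the lamp head is over the clipboard, about 12 mm from its middle (as near as the arm's radius allows), the white lid sits level and fully home on the tub, handle up, and nothing else was disturbed.

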